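# Page the workshop: intercom on, ring, intercom off

### The arm

A 6-joint arm with a two-finger parallel gripper is mounted at the origin on the work surface. World frame = base frame: x ahead of the robot, y to its left, z up, the work surface at z = 0. Lengths are in mm, angles in degrees, forces in N, time in s.
With the tool pointing down it reaches from about 300 to 850 mm from the base axis. Payload 4.2 kg.
Tool frame: the origin (TCP) lies midway between the tips of the shut fingers; the grasp point (between the pads) lies 19 mm behind it; z points along the fingers, y is the line along which they close (so a half turn about z gives the same grasp; the last joint's range is limited). The gripper opens to 91 mm and grips with 3 to 60 N. Pads are 32 mm wide; open, the fingers measure 118 mm over their backs; the gripper's body (76 mm by 178 mm) begins 60 mm behind the grasp point.
Start: joints at [66.807, 18.312, 89.639, -0, 72.044, -1.146], TCP at [215.843, 532.968, 213.976] pointing down, gripper open.
Joint ranges: [-177.97, 177.97], [-48.28, 115.42], [12.27, 149.76], [-77.06, 257.06], [2.81, 150.46], [-146.56, 146.56]. Speed limits (degrees/s): [147.25, 147.25, 180, 180, 180, 180].

### API

Orientations are given as [roll, pitch, yaw] about the fixed x, y, z axes, in that order (R = Rz(yaw) Ry(pitch) Rx(roll)).
In Python, from workcell import env gives the robot as it stands.
- The arm moves only by the tool send_rows, never from a script. Its argument "steps" is a list that holds one entry, the list of rows, each a list of 5 numbers: the shift along the tool's x, y, z scaled (see below), then the turn about the tool's z scaled (see below), then the opening, from 0 (shut) to 1 (fully open). In form: [[[dx, dy, dz, yaw, fingers], ...]]. A call has 1 to 5 rows; each row shifts and turns the commanded pose from where the row before left it, along the tool's axes as they then stand; what a row does not reach is not made up. The controller multiplies each number of a shift by 0.04 m and each number of a turn by 0.12 rad. A row lasts 1/12 s, in which the tool goes at most 41.7 mm and 7.16 degrees, less where a joint would pass 70% of its speed; a pose out of reach is approached as far as the arm can. A call with a number of a shift or a turn outside -1 to 1 is refused whole. A call with a gripper value outside its range is refused whole. The fingers move at their own pace and stop on an object; "squeeze" is the grip in N (left out, the last holds). Time passes only in rows, so rows that do not move let the fingers close. It gives the time, the measured TCP pose, the force, the opening and the grip force at its end, in the units of the state.
- env.state(): the state, without advancing time (a new reading comes with each control period).
- env.grab_frame(name): name is "side" or "top" or "wrist"; returns a dict with "pixels" (480x640x3 uint8, red, green, blue), "depth" (480x640 float32, mm along the optical axis (not along the pixel's ray), 0 where there is no reading), "intrinsics" (3x3 intrinsics, pixels), "cam_to_world" (4x4, takes a point from camera to world coordinates). Camera axes: x right, y down, z forward; pixel columns grow to the right and rows downward; lengths in mm; the calibration is good to about 2 mm. A picture is of the moment at which its call begins.
- env.job_done(): hands the job in; it is judged then, once.
The state is a dict: "time_s": time; "qpos": joint angles; "qvel": joint speeds; "effort": joint torques, N m; "ee_pos": TCP position; "ee_rot": TCP orientation; "force": force on the tool from outside, world axes, zero at the start; "torque": the same for the moment, N m; "gripper_width": finger opening in mm; "gripper_force": force on a finger pad.
Only numpy, scipy, OpenCV 4.12 (cv2) and the standard library are available. Lean on these libraries where they do the work, as an engineer would, in place of code of your own. Each camera call takes 0.05 s, during which the arm holds its last target. There are 200 camera calls.

### The job

Page the workshop from the front desk: press the far end of the intercom's wide rocker all the way down to switch it on, then ring the counter bell by pressing its plunger, then press the near end of the wide rocker all the way down to switch it off again. Touch lightly; nothing needs gripping: do not lift or tip the bell, push it away or press hard, and ring it only while the intercom is on. Leave the narrow rocker and everything else on the desk as it is.

Things in the scene. Friction and masses are not known exactly. Their poses are not given: they have to be found in the camera images.
- console: grey desk intercom, box 150 (x) x 180 (y) x 50 mm high, fixed; origin at the centre of its underside, z up, far side at +x. On top two white rockers tipping about its y axis: wide (45 mm wide, 100 long, at y = +45 mm), narrow (22 mm wide, 60 long, at y = -20 mm); a 120 mm tall microphone stands at x = 45, y = -68 mm
- wide_rocker (a joint): tilt of the wide rocker in rad: 0 = off, far end up and near end down; 0.34 = on, far end pressed down to the stop. A stiff hinge: it takes about 2 N at the pads, stays where it is left, with rigid stops at both ends
- wide_rocker_far (a point): point on the top face of the wide rocker, 42 mm from its pivot towards its far end, on its centre line; moves with the rocker, about 77 mm above the desk when up and 63 mm when down
- wide_rocker_near (a point): the same point at the wide rocker's near end; about 63 mm above the desk when the rocker is off, 77 mm when it is on
- narrow_rocker (a joint): tilt of the narrow rocker in rad, 0 to 0.34, same sense; any start value; not part of the job
- narrow_rocker_far (a point): point on the top face of the narrow rocker, 24 mm from its pivot towards its far end
- bell: loose counter bell, 0.35 kg: steel dome 45 mm high on a black base 84 mm across; origin at the centre of its underside, z up
- bell_plunger (a joint): how far the bell's plunger is pushed down, in m: 0 = up, 0.008 = rigid stop; it springs back by itself; 1.2 N starts it, 4.4 N holds it fully down; the bell rings at 0.005
- bell_top (a point): centre of the top face of the bell's plunger, a steel disc 20 mm across, 63 mm above the desk when up
- mug: white ceramic mug, 76 mm across, 90 mm high, handle to one side; loose; origin at the centre of its underside; not part of the job
- goggle_box: cardboard goggle carton 170 x 110 x 85 mm high with a goggle outline on its top; loose; origin at the centre of its underside; not part of the job
- stapler: black stapler 130 x 34 x 44 mm high; loose; origin at the centre of its underside; not part of the job
- tape_roll: clear tape roll lying flat, 70 mm across, 24 mm high; loose; origin at the centre of its underside; not part of the job
- pump_bottle: clear bottle, 52 mm across, 150 mm high; loose; origin at the centre of its underside; not part of the job
- notepad: white notepad 100 x 150 x 18 mm; loose; origin at the centre of its underside; not part of the job
Not all that is in view belongs to the job. What is shaped like the console but purple is not meant.

How it is judged:
By the outcome, as a careful person would: the job done as asked, in the order asked, and still so for the second after the job is handed in, with the robot touching nothing.
It also fails if it takes over 53 s, if anything falls off the work surface, if the arm or the gripper's body presses on something with over 40 N, if the wrist force passes 120 N, or if a joint passes its speed limit or range.

## Working session

There is one attempt and no reset: what is moved stays moved. The work goes in short steps, Python scripts to look and compute and a tool call to move; the robot and the scene stay as the last step left them, time stands still between calls to the robot, and variables do not carry over. Pictures are saved under pics/ and viewed, at most 10 in all, crops included, and the job is handed in when it is done.

Besides the shell and the picture viewer there is one more tool, called after "Emit:" in YAML: its name, and indented under it one key for each argument. send_rows: Moves the arm, as the interface text tells. Shifts and turns lie within -1 to 1; 1 stands for 0.04 m of shift or 0.12 rad of turn. Its arguments: {"type":"object","properties":{"steps":{"type":"array"},"squeeze":{"type":"number"}},"required":["steps"]}

```bash
mkdir -p pics; cat > h.py <<'E'
import numpy as np, cv2
from workcell import env
def grab(n):
    f=env.grab_frame(n); np.savez(''+n+'.npz',**{k:f[k] for k in('pixels','depth','intrinsics','cam_to_world')}); return f
def load(n): return dict(np.load(''+n+'.npz'))
def save(p,im): cv2.imwrite('pics/'+p,cv2.cvtColor(im,cv2.COLOR_RGB2BGR))
def plane(f,u,v,z):
    d=np.linalg.inv(f['intrinsics'])@[u,v,1.]; T=f['cam_to_world']; d=T[:3,:3]@d; o=T[:3,3]
    return o+d*(z-o[2])/d[2]
def cloud(f):
    v,u=np.mgrid[:480,:640]; p=np.stack([u,v,np.ones_like(u)],-1)@np.linalg.inv(f['intrinsics']).T*f['depth'][...,None]
    T=f['cam_to_world']; return p@T[:3,:3].T+T[:3,3]
E
python3 - <<'E'
from h import *
for n in('top','side'):
    f=grab(n); save(n+'.png',f['pixels']); print(f['cam_to_world'].round(2))
s=env.state();print(s['ee_pos'],s['ee_rot'],s['time_s'],s['gripper_width'])
E
```

```text
[[ 3.00000e-02 -9.90000e-01  1.60000e-01  3.00220e+02]
 [-1.00000e+00 -3.00000e-02 -3.00000e-02  9.36000e+00]
 [ 3.00000e-02 -1.60000e-01 -9.90000e-01  1.04168e+03]
 [ 0.00000e+00  0.00000e+00  0.00000e+00  1.00000e+00]]
[[ 9.20000e-01 -2.40000e-01  3.20000e-01  3.37900e+01]
 [-4.00000e-01 -5.50000e-01  7.30000e-01 -1.01836e+03]
 [ 0.00000e+00 -8.00000e-01 -6.00000e-01  9.02850e+02]
 [ 0.00000e+00  0.00000e+00  0.00000e+00  1.00000e+00]]
[215.66984065 532.55229398 213.20883081] [-1.79910720e+02 -1.13511881e-03  1.57952680e+02] 0.1 91.16407074207906
```

View pics/top.png

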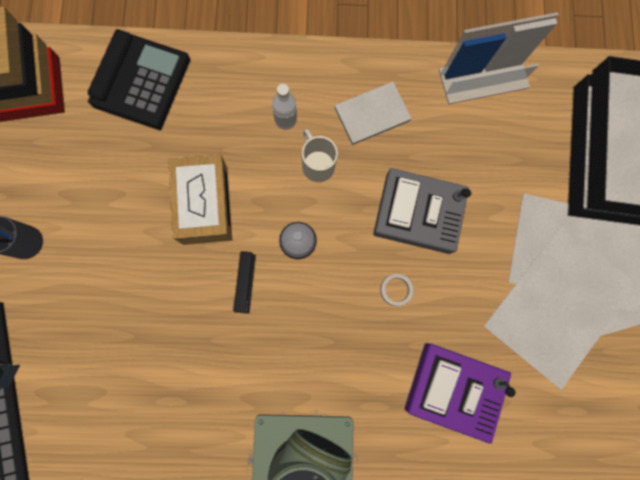

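View pics/side.png

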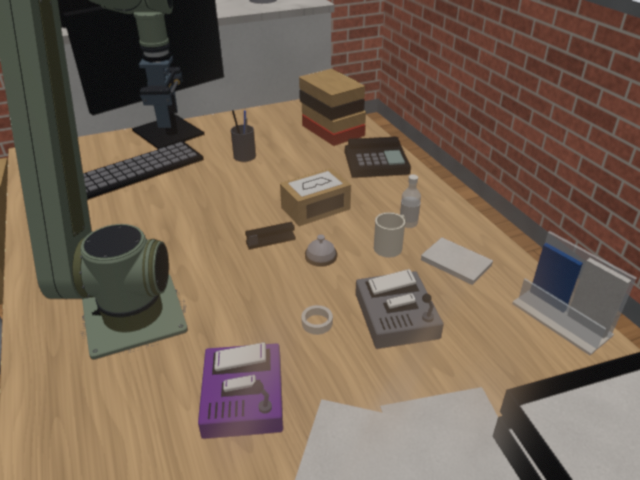

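Top view: grey console at (422,210) with its wide rocker at (404,202), narrow rocker at (434,210) and mic at (462,194). The purple decoy is at (460,392), with its wide rocker at (441,386). The bell is at (298,240); the tape roll (397,290) and mug (319,158) are other round things nearby. I choose the grey console and the domed bell.

```bash
cat > m.py <<'E'
from h import *
f=load('top'); im=f['pixels']; P=cloud(f); hsv=cv2.cvtColor(im,cv2.COLOR_RGB2HSV)
def roi(m,b):
    o=np.zeros_like(m); x0,y0,x1,y1=b; o[y0:y1,x0:x1]=m[y0:y1,x0:x1]; return o.astype(np.uint8)
# console box by sat low
m=roi((hsv[...,1]<60),(365,160,480,260)); c=max(cv2.findContours(m,0,2)[0],key=cv2.contourArea)
r=cv2.minAreaRect(c); print('console',r,[plane(f,*q,50).round(0) for q in cv2.boxPoints(r)])
m=roi((hsv[...,1]<60)&(hsv[...,2]>170),(365,160,480,260))
for c in sorted(cv2.findContours(m,0,2)[0],key=cv2.contourArea)[-2:]:
    r=cv2.minAreaRect(c);b=cv2.boxPoints(r); W=np.array([plane(f,*q,68) for q in b])
    print('rocker',r,plane(f,*r[0],68).round(1),W.round(0).tolist())
    mm=np.zeros(m.shape,np.uint8);cv2.drawContours(mm,[c],-1,1,-1);mm=cv2.erode(mm,np.ones((3,3)));q=P[mm>0]
    q=q[q[:,2]>0];e=np.linalg.lstsq(np.c_[q[:,:2]-q[:,:2].mean(0),np.ones(len(q))],q[:,2],rcond=None)[0]; print('depth mean',q.mean(0),'slope',e)
# bell
m=roi((hsv[...,1]<70),(270,210,330,270)); c=max(cv2.findContours(m,0,2)[0],key=cv2.contourArea)
(ctr,rad)=cv2.minEnclosingCircle(c); print('bell',ctr,rad,plane(f,*ctr,5),plane(f,*ctr,15))
B=P[215:266,272:326].reshape(-1,3); k=B[B[:,2]>50]; print('plunger',len(k),k.mean(0),k.max(0))
g=load('side'); Pg=cloud(g); B=Pg[225:270,295:345].reshape(-1,3);k=B[B[:,2]>54]; print('side plunger',len(k),k.mean(0),k.max(0))
big=[cv2.resize(im[y:y+100,x:x+130],None,fx=3,fy=3,interpolation=2) for x,y in((355,160),(235,190))]
save('crop.png',np.hstack(big))
E
python3 m.py
```

```text
console ((421.7995910644531, 210.75189208984375), (84.36432647705078, 68.92281341552734), 13.495734214782715) [array([ 484., -132.,   50.]), array([ 634., -166.,   50.]), array([ 597., -346.,   50.]), array([ 448., -308.,   50.])]
rocker ((434.00006103515625, 209.0000457763672), (9.216353416442871, 26.678918838500977), 14.03624439239502) [ 540.3 -259.7   68. ] [[514.0, -243.0, 68.0], [571.0, -257.0, 68.0], [567.0, -277.0, 68.0], [510.0, -262.0, 68.0]]
depth mean [ 538.64344663 -257.60584738   76.07042911] slope [ 0.53030667  3.88558228 76.07042911]
rocker ((404.1765441894531, 201.79412841796875), (20.130455017089844, 46.081764221191406), 14.03624439239502) [ 553.6 -196.    68. ] [[509.0, -164.0, 68.0], [608.0, -187.0, 68.0], [599.0, -229.0, 68.0], [500.0, -205.0, 68.0]]
depth mean [ 552.389791   -195.19421795   72.8596865 ] slope [-5.78845452e-02  1.89894580e+00  7.28596865e+01]
bell (297.50225830078125, 239.87782287597656) 17.983261108398438 [474.5122411   28.30487045   5.        ] [472.83094988  28.12210392  15.        ]
plunger 84 [440.05704686  24.82846763 249.4129452 ] [ 481.76581484   37.05393331 1041.67709148]
side plunger 51 [ 413.51051552 -120.56547384  176.05109969] [484.7973228   34.40484591 902.85005653]
```

View pics/crop.png

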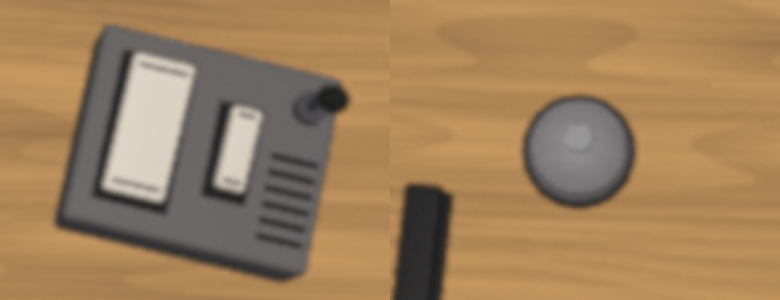

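Crop: left, the grey console with the wide rocker's far pad mark near (165,70) and near mark (135,183). Right, the bell with its plunger at (578,138). The choice of console and bell is confirmed. Next I refine the plunger and rocker tilt using valid depth only.

```bash
cat >> h.py <<'E'
def go(t,yaw=None):
    "tool-axis units to world target"
    s=env.state(); y=np.radians(s['ee_rot'][2]); d=(np.array(t)-s['ee_pos'])/40
    print('pos',np.round(s['ee_pos'],1),'rot',np.round(s['ee_rot'],2),'F',np.round(s['force'],2),'units',np.round([d[0]*np.cos(y)+d[1]*np.sin(y),d[0]*np.sin(y)-d[1]*np.cos(y),-d[2]],3))
E
python3 - <<'E'
from h import *
for n,b in(('top',(272,215,326,266)),('side',(295,225,345,270))):
    f=load(n);P=cloud(f);x0,y0,x1,y1=b;D=f['depth'][y0:y1,x0:x1];B=P[y0:y1,x0:x1][D>0]
    k=B[(B[:,2]>55)&(B[:,2]<75)];print(n,len(k),k.mean(0),k.max(0)); k=B[(B[:,2]>20)&(B[:,2]<75)];print((k.max(0)+k.min(0))/2)
    im=f['pixels']
f=load('top');print(plane(f,297.7,236,63)); print(plane(f,297.5,239.9,15))
for n,b in(('top',(375,165,430,235)),('side',(355,265,420,300))):
    f=load(n);P=cloud(f);h=cv2.cvtColor(f['pixels'],cv2.COLOR_RGB2HSV);m=(h[...,1]<60)&(h[...,2]>170)&(f['depth']>0)
    if n=='top': m[:, 420:]=0
    x0,y0,x1,y1=b;q=P[y0:y1,x0:x1][m[y0:y1,x0:x1]]
    R=np.array([np.cos(-.229),np.sin(-.229)]);s=(q[:,:2]-[552.5,-195.5])@R
    k=(abs(s)<52)&(q[:,2]>55)&(q[:,2]<90)&(abs((q[:,:2]-[552.5,-195.5])@[-R[1],R[0]])<23);print(n,k.sum(),np.polyfit(s[k],q[k,2],1))
go([596.4,-205.7,110])
E
```

```text
top 68 [472.96067398  28.46860517  62.99785195] [481.76581484  37.05393331  66.45039505]
[472.72243662  28.13737058  43.2799268 ]
side 44 [473.92092287  22.26626266  60.42399292] [484.7973228   34.40484591  65.26497954]
[472.24750929  19.01431741  42.65753571]
[473.00419969  27.12801267  63.        ]
[472.78147399  28.12527343  15.        ]
top 898 [ 0.15931843 70.1264302 ]
side 448 [ 0.16105382 67.80801826]
pos [215.7 532.6 213.2] rot [-179.91   -0.    157.95] F [-1.02 -0.43 -0.28] units [-15.75  -13.534   2.58 ]
```

Emit:
send_rows:
  steps:
    - [[0,0,0,-0.65,0],[0,0,0,-0.66,0],[0,0,0,0,0]]

```text
time_s: 0.35
ee_pos: [215.7, 532.7, 213.5]
ee_rot: [-179.9, -0.0, 167.0]
force: [-0.7, 0.3, 0.3]
gripper_width: 74.1
gripper_force: 0.0
```

Emit:
send_rows:
  steps:
    - [[-0.64,-0.75,0,0,0],[-0.64,-0.75,0,0,0],[-0.64,-0.75,0,0,0],[-0.64,-0.75,0,0,0],[-0.64,-0.75,0,0,0]]

```text
time_s: 0.77
ee_pos: [307.0, 356.2, 213.7]
ee_rot: [-180.0, 0.0, 166.9]
force: [0.8, -0.1, -0.6]
gripper_width: 40.8
gripper_force: 0.0
```

Emit:
send_rows:
  steps:
    - [[-0.64,-0.75,0,0,0],[-0.64,-0.75,0,0,0],[-0.64,-0.75,0,0,0],[-0.64,-0.75,0,0,0],[-0.64,-0.75,0,0,0]]

```text
time_s: 1.18
ee_pos: [397.9, 181.1, 214.0]
ee_rot: [180.0, 0.0, 166.8]
force: [0.2, 0.2, -0.3]
gripper_width: 7.4
gripper_force: 0.0
```

Emit:
send_rows:
  steps:
    - [[-0.64,-0.75,0,0,0],[-0.64,-0.75,0,0,0],[-0.64,-0.75,0,0,0],[-0.64,-0.75,0,0,0],[-0.64,-0.75,0,0,0]]

```text
time_s: 1.6
ee_pos: [488.8, 6.0, 213.9]
ee_rot: [180.0, -0.0, 166.8]
force: [1.5, 1.0, -0.7]
gripper_width: 0.5
gripper_force: 0.0
```

Emit:
send_rows:
  steps:
    - [[-0.64,-0.75,0,0,0],[-0.64,-0.75,0,0,0],[-0.64,-0.75,0,0,0],[-0.64,-0.75,0,0,0],[0,0,0,0,0]]

```text
time_s: 2.02
ee_pos: [563.8, -138.1, 213.0]
ee_rot: [-179.8, 0.1, 166.6]
force: [0.3, -0.7, 0.2]
gripper_width: 0.3
gripper_force: 0.0
```

```bash
python3 -c "
from h import *
go([596.4,-205.7,100])
f=grab('wrist');save('w1.png',f['pixels'])"
```

```text
pos [ 563.8 -138.1  213. ] rot [-1.7984e+02  1.5000e-01  1.6657e+02] F [ 0.33 -0.67  0.23] units [-1.185 -1.455  2.825]
```

View pics/w1.png

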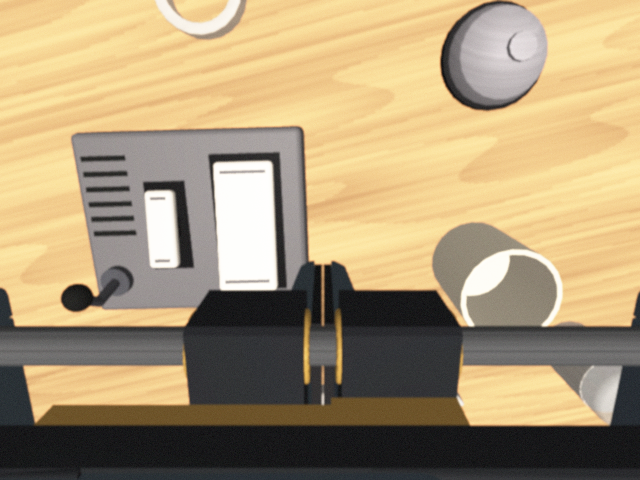

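The wrist view shows the wide rocker at about (245,225) and the bell plunger at (523,46). The shut fingers are at (322,290), right of the rocker's far end.

```bash
python3 -c "
from h import *
f=load('wrist')
for p,z in(((245,168),63),((250,284),77),((246,226),70),((523,46),63)): print(p,plane(f,*p,z).round(1))
"
```

```text
(245, 168) [ 510.2 -184.6   63. ]
(250, 284) [ 595.9 -202.9   77. ]
(246, 226) [ 552.1 -194.7   70. ]
(523, 46) [474.1  27.6  63. ]
```

Emit:
send_rows:
  steps:
    - [[-0.6,-0.73,0,0,0],[-0.59,-0.73,0,0,0],[0,0,1,0,0],[0,0,1,0,0],[0,0,0.6,0,0]]

```text
time_s: 2.48
ee_pos: [592.0, -198.3, 106.1]
ee_rot: [179.9, -0.3, 166.9]
force: [-0.6, -0.3, -1.2]
gripper_width: 0.4
gripper_force: 0.0
```

Emit:
send_rows:
  steps:
    - [[0,0,0,0,0],[0,0,0,0,0]]

```text
time_s: 2.65
ee_pos: [593.4, -198.5, 109.2]
ee_rot: [180.0, -0.2, 167.0]
force: [0.2, 0.0, 0.5]
gripper_width: 0.2
gripper_force: 0.0
```

```bash
python3 -c "
from h import *
go([596.4,-205.7,80])
f=grab('wrist');save('w2.png',f['pixels'])"
```

```text
pos [ 593.4 -198.5  109.2] rot [179.96  -0.18 166.96] F [0.16 0.03 0.47] units [-0.114 -0.159  0.729]
```

Emit:
send_rows:
  steps:
    - [[-0.09,-0.14,0,0,0],[0,0,0.35,0,0],[0,0,0.3,0,0],[0,0,0,0,0],[0,0,0,0,0]]

```text
time_s: 3.12
ee_pos: [597.4, -206.3, 85.5]
ee_rot: [-180.0, 0.1, 167.0]
force: [-0.6, -0.0, -0.4]
gripper_width: 0.2
gripper_force: 0.0
```

Emit:
send_rows:
  steps:
    - [[0,0,0.05,0,0],[0,0,0.05,0,0],[0,0,0.05,0,0],[0,0,0,0,0]]

```text
time_s: 3.45
ee_pos: [596.5, -206.0, 78.0]
ee_rot: [180.0, 0.0, 167.0]
force: [-1.0, 0.5, 0.1]
gripper_width: 0.5
gripper_force: 0.0
```

Emit:
send_rows:
  steps:
    - [[0,0,0.05,0,0],[0,0,0.05,0,0],[0,0,0.05,0,0],[0,0,0,0,0]]

```text
time_s: 3.78
ee_pos: [597.0, -206.1, 71.9]
ee_rot: [180.0, 0.1, 167.0]
force: [1.8, 0.0, 1.2]
gripper_width: 0.2
gripper_force: 0.9
```

Emit:
send_rows:
  steps:
    - [[0,0,0.05,0,0],[0,0,0.04,0,0],[0,0,0,0,0]]

```text
time_s: 4.03
ee_pos: [597.1, -206.2, 68.5]
ee_rot: [-180.0, 0.1, 167.0]
force: [2.5, 0.2, 3.2]
gripper_width: 0.4
gripper_force: 1.5
```

Emit:
send_rows:
  steps:
    - [[0,0,0.04,0,0],[0,0,0.03,0,0],[0,0,0,0,0]]

```text
time_s: 4.28
ee_pos: [597.2, -206.2, 65.7]
ee_rot: [-180.0, 0.1, 167.0]
force: [4.0, -1.0, 4.0]
gripper_width: 0.2
gripper_force: 2.1
```

Emit:
send_rows:
  steps:
    - [[0,0,0.025,0,0],[0,0,0,0,0]]

```text
time_s: 4.45
ee_pos: [597.3, -206.2, 65.3]
ee_rot: [-180.0, 0.1, 167.0]
force: [3.3, -0.3, 6.6]
gripper_width: 0.4
gripper_force: 3.3
```

Emit:
send_rows:
  steps:
    - [[0,0,0.025,0,0],[0,0,0,0,0]]

```text
time_s: 4.62
ee_pos: [597.4, -206.2, 65.1]
ee_rot: [-180.0, 0.1, 167.0]
force: [2.1, -0.3, 9.8]
gripper_width: 0.7
gripper_force: 5.1
```

The z stall with force rising shows the stop. I'll lift and check the tilt.

Emit:
send_rows:
  steps:
    - [[0,0,-0.3,0,0],[0,0,-0.8,0,0],[0,0,-0.8,0,0],[1,0,0,0,0],[0.45,0.85,0,0,0]]

```text
time_s: 5.03
ee_pos: [544.0, -162.9, 140.2]
ee_rot: [-179.8, -0.2, 166.7]
force: [-0.1, 1.9, -0.8]
gripper_width: 0.3
gripper_force: 0.0
```

Emit:
send_rows:
  steps:
    - [[0.45,0.85,0,0,0],[0.45,0.85,0,0,0],[0.45,0.85,0,0,0],[0,0,0,0,0]]

```text
time_s: 5.37
ee_pos: [513.0, -42.9, 138.1]
ee_rot: [179.9, -0.5, 167.2]
force: [-0.6, 0.6, -0.6]
gripper_width: 0.4
gripper_force: 0.0
```

```bash
cat > tilt.py <<'E'
from h import *
for n in('side','top'):
    f=grab(n);P=cloud(f);h=cv2.cvtColor(f['pixels'],cv2.COLOR_RGB2HSV);m=(h[...,1]<60)&(h[...,2]>150)&(f['depth']>0)
    R=np.array([np.cos(-.229),np.sin(-.229)]);N=np.array([-R[1],R[0]])
    d=P[...,:2]-[552.5,-195.5]
    for nm,o,L,w in(('wide',0,50,20),('narrow',-65,30,10)):
        s=d@R;t=d@N-o;k=m&(abs(s)<L)&(abs(t)<w)&(P[...,2]>57)&(P[...,2]<90)
        print(n,nm,k.sum(),np.polyfit(s[k],P[k][:,2],1).round(3) if k.sum()>30 else '')
save('s%d.png'%(env.state()['time_s']*100),load('side')['pixels'])
go([473.3,28,100])
E
python3 tilt.py; ls pics
```

```text
side wide 434 [-0.17  68.987]
side narrow 139 [ 0.148 67.583]
top wide 368 [-0.172 70.606]
top narrow 254 [ 0.141 69.572]
pos [516.  -47.1 138.6] rot [-179.94   -0.24  167.13] F [ 0.6  -0.63 -0.46] units [1.459 1.592 0.965]
crop.png
s546.png
side.png
top.png
w1.png
w2.png
```

The rocker tilts -0.17, so it is fully on. The narrow one is unchanged. Now the bell.

Emit:
send_rows:
  steps:
    - [[0.49,0.53,0,0,0],[0.49,0.53,0,0,0],[0.48,0.53,0,0,0],[0,0,0.8,0,0],[0,0,0,0,0]]

```text
time_s: 5.88
ee_pos: [471.5, 26.5, 103.7]
ee_rot: [-179.8, -0.6, 167.0]
force: [-1.1, -0.3, -0.5]
gripper_width: 0.3
gripper_force: 0.0
```

Emit:
send_rows:
  steps:
    - [[0,0,0.4,0,0],[0,0,0.3,0,0],[0,0,0,0,0],[0,0,0,0,0]]

```text
time_s: 6.22
ee_pos: [475.5, 25.8, 79.3]
ee_rot: [-180.0, -0.1, 166.9]
force: [-0.0, 0.3, -0.4]
gripper_width: 0.9
gripper_force: 0.0
```

```bash
python3 -c "
from h import *
go([473.3,28,60])
f=grab('side');save('b.png',cv2.resize(f['pixels'][170:290,240:400],None,fx=4,fy=4))"
```

```text
pos [475.5  25.8  79.3] rot [-1.7995e+02 -1.2000e-01  1.6687e+02] F [-0.    0.29 -0.38] units [0.066 0.042 0.483]
```

View pics/b.png

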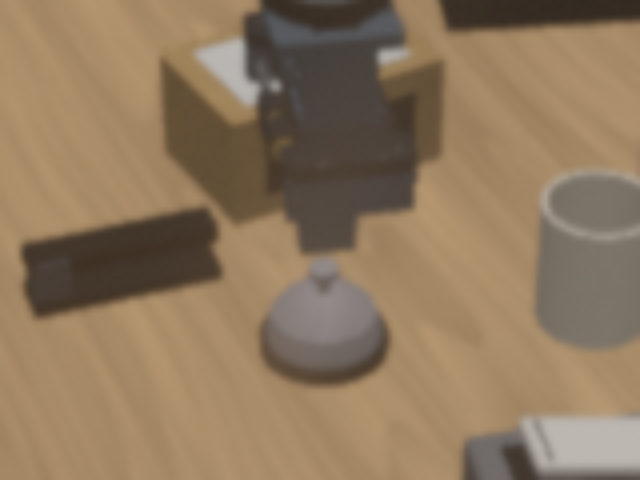

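The fingertip (327,245) is right above the plunger (323,268), and the carton is clear behind it.

Emit:
send_rows:
  steps:
    - [[0.06,0.05,0.15,0,0],[0,0,0.12,0,0],[0,0,0.05,0,0],[0,0,0,0,0]]

```text
time_s: 6.6
ee_pos: [473.2, 29.4, 66.4]
ee_rot: [-180.0, -0.1, 167.0]
force: [-0.6, 0.3, 0.8]
gripper_width: 0.5
gripper_force: 0.0
```

Emit:
send_rows:
  steps:
    - [[0,0,0.05,0,0],[0,0,0.05,0,0],[0,0,0,0,0]]

```text
time_s: 6.85
ee_pos: [473.9, 29.5, 62.7]
ee_rot: [180.0, 0.0, 167.0]
force: [0.3, -0.3, 2.1]
gripper_width: 0.1
gripper_force: 0.6
```

Emit:
send_rows:
  steps:
    - [[0,0,0.05,0,0],[0,0,0.05,0,0],[0,0,0,0,0]]

```text
time_s: 7.1
ee_pos: [473.9, 29.5, 58.7]
ee_rot: [180.0, 0.0, 167.0]
force: [1.2, 0.7, 3.2]
gripper_width: 0.6
gripper_force: 1.4
```

Emit:
send_rows:
  steps:
    - [[0,0,0.05,0,0],[0,0,0,0,0],[0,0,0,0,0]]

```text
time_s: 7.35
ee_pos: [473.9, 29.5, 56.9]
ee_rot: [180.0, 0.0, 167.0]
force: [-0.6, 0.2, 3.8]
gripper_width: 0.3
gripper_force: 1.8
```

Emit:
send_rows:
  steps:
    - [[0,0,0.025,0,0],[0,0,0,0,0]]

```text
time_s: 7.52
ee_pos: [473.9, 29.5, 55.8]
ee_rot: [180.0, 0.0, 167.0]
force: [-0.0, -0.6, 3.0]
gripper_width: 0.3
gripper_force: 2.0
```

Emit:
send_rows:
  steps:
    - [[0,0,-0.1,0,0],[0,0,-0.2,0,0],[0,0,-0.7,0,0],[0,0,-0.9,0,0],[0,0,0,0,0]]

```text
time_s: 7.93
ee_pos: [477.1, 29.5, 137.4]
ee_rot: [179.8, 0.6, 167.0]
force: [1.5, 0.1, 0.0]
gripper_width: 0.4
gripper_force: 0.0
```

```bash
python3 - <<'E'
from h import *
f=grab('wrist');save('w3.png',f['pixels']);go([509.6,-185,138]);go([509.6,-185,100])
E
```

```text
pos [475.7  29.4 135. ] rot [179.9    0.38 166.96] F [-0.93  0.1  -0.48] units [-2.035 -5.031 -0.075]
pos [475.7  29.4 135. ] rot [179.9    0.38 166.96] F [-0.93  0.1  -0.48] units [-2.035 -5.031  0.875]
```

View pics/w3.png

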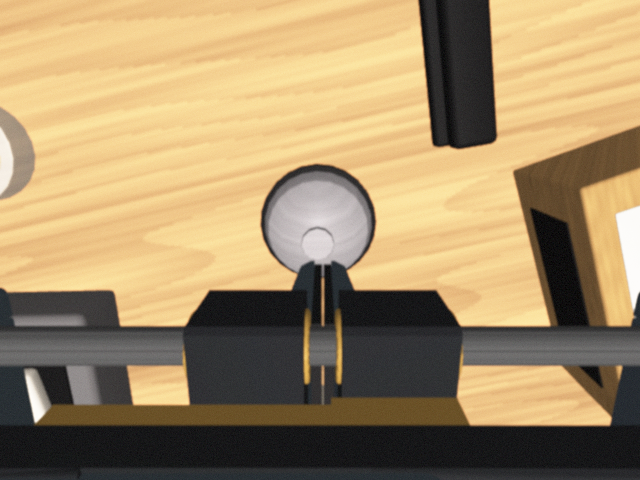

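The bell is upright and in place at (318,222), with its plunger back up at (318,243). It was pressed about 7 mm, enough to ring. Now the near end of the rocker.

Emit:
send_rows:
  steps:
    - [[-0.34,-0.84,0,0,0],[-0.34,-0.84,0,0,0],[-0.34,-0.84,0,0,0],[-0.34,-0.84,0,0,0],[-0.34,-0.84,0,0,0]]

```text
time_s: 8.4
ee_pos: [500.8, -150.9, 130.7]
ee_rot: [180.0, -0.2, 167.0]
force: [1.1, -0.7, -0.5]
gripper_width: 0.7
gripper_force: 0.0
```

Emit:
send_rows:
  steps:
    - [[-0.34,-0.83,0,0,0],[0,0,0.6,0,0],[0,0,0.3,0,0],[0,0,0,0,0],[0,0,0,0,0]]

```text
time_s: 8.82
ee_pos: [506.5, -184.6, 94.5]
ee_rot: [180.0, -0.2, 166.9]
force: [0.4, 0.1, 0.0]
gripper_width: 0.5
gripper_force: 0.0
```

```bash
python3 -c "
from h import *
go([509.5,-185.2,80])"
```

```text
pos [ 506.5 -184.6   94.5] rot [179.97  -0.22 166.95] F [0.38 0.07 0.02] units [-0.077  0.003  0.362]
```

Emit:
send_rows:
  steps:
    - [[-0.07,0,0.2,0,0],[0,0,0.15,0,0],[0,0,0.05,0,0],[0,0,0,0,0]]

```text
time_s: 9.15
ee_pos: [510.2, -185.1, 79.3]
ee_rot: [180.0, -0.1, 167.0]
force: [-0.1, -0.4, 0.7]
gripper_width: 0.6
gripper_force: 0.0
```

Emit:
send_rows:
  steps:
    - [[0,0,0.05,0,0],[0,0,0.05,0,0],[0,0,0.05,0,0],[0,0,0,0,0]]

```text
time_s: 9.48
ee_pos: [510.2, -185.5, 73.6]
ee_rot: [180.0, -0.0, 167.0]
force: [0.3, 0.1, 1.0]
gripper_width: 0.4
gripper_force: 0.4
```

Emit:
send_rows:
  steps:
    - [[0,0,0.05,0,0],[0,0,0.03,0,0],[0,0,0,0,0]]

```text
time_s: 9.73
ee_pos: [510.5, -185.7, 70.3]
ee_rot: [180.0, -0.0, 167.0]
force: [0.6, -0.1, 0.1]
gripper_width: 0.5
gripper_force: 0.0
```

Emit:
send_rows:
  steps:
    - [[0,0,0.05,0,0],[0,0,0.04,0,0],[0,0,0,0,0]]

```text
time_s: 9.98
ee_pos: [510.2, -185.6, 66.6]
ee_rot: [180.0, -0.0, 167.0]
force: [-1.4, 0.4, 2.0]
gripper_width: 0.6
gripper_force: 1.2
```

Emit:
send_rows:
  steps:
    - [[0,0,0.03,0,0],[0,0,0,0,0]]

```text
time_s: 10.15
ee_pos: [510.0, -185.6, 65.5]
ee_rot: [180.0, -0.1, 167.0]
force: [-2.5, -0.2, 3.0]
gripper_width: 0.7
gripper_force: 1.5
```

Emit:
send_rows:
  steps:
    - [[0,0,0.03,0,0],[0,0,0,0,0]]

```text
time_s: 10.32
ee_pos: [510.2, -185.6, 64.9]
ee_rot: [180.0, -0.0, 167.0]
force: [-4.6, 0.6, 6.8]
gripper_width: 0.4
gripper_force: 3.5
```

Emit:
send_rows:
  steps:
    - [[0,0,0.025,0,0],[0,0,0,0,0]]

```text
time_s: 10.48
ee_pos: [510.2, -185.6, 64.6]
ee_rot: [-180.0, -0.0, 167.0]
force: [-5.4, 0.7, 11.2]
gripper_width: 0.5
gripper_force: 6.0
```

Stop reached. I'll lift off and check.

Emit:
send_rows:
  steps:
    - [[0,0,-0.3,0,0],[0,0,-0.8,0,0],[0,0,-0.9,0,0],[0,0.9,0,0,0],[0,0.9,0,0,0]]

```text
time_s: 10.9
ee_pos: [529.4, -116.5, 146.0]
ee_rot: [180.0, 0.5, 166.7]
force: [0.3, 1.3, -1.0]
gripper_width: 0.6
gripper_force: 0.0
```

Emit:
send_rows:
  steps:
    - [[0,0.9,-0.3,0,0],[0,0,-0.5,0,0],[0,0,0,0,0],[0,0,0,0,0]]

```text
time_s: 11.23
ee_pos: [536.2, -80.3, 176.1]
ee_rot: [180.0, 0.2, 167.0]
force: [-0.7, -0.3, -0.1]
gripper_width: 0.3
gripper_force: 0.0
```

```bash
python3 tilt.py
```

```text
side wide 495 [ 0.172 67.912]
side narrow 133 [ 0.136 67.619]
top wide 0 
top narrow 24 
pos [534.6 -80.9 174.6] rot [-1.7999e+02 -4.0000e-02  1.6692e+02] F [-0.55 -0.3   1.01] units [2.109 2.306 1.866]
```

The wide rocker is back to +0.172 (off), the narrow one is unchanged, and the arm is clear.

```bash
python3 -c "
from workcell import env
print(env.job_done())"
```

```text
the job is handed in; nothing more can be done
None
```

I switched the intercom on, pressed the bell plunger about 7 mm (it rings at 5 mm) and switched the intercom off again. Camera checks showed both rocker positions, the narrow rocker unchanged and the bell in place, and I handed the job in at about 11 s.

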